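# Seat the spacers and clamp them four ratchet clicks

## Robot

A 6-joint arm with a two-finger parallel gripper is mounted at the origin on a cart in front of the work surface, level with it; the furniture and walls round the work are solid. World frame = base frame: x ahead of the robot, y to its left, z up, the work surface at z = 0. Lengths are in mm, angles in rad, forces in N, time in s.
With the tool pointing down it reaches from about 375 to 900 mm from the base axis. Payload 3.1 kg.
Tool frame: the origin (TCP) lies at the very end of the fingers, on their centre line; the grasp point (between the pads) lies 19 mm behind it (ctrl.grasp_offset is the z of the grasp point in the tool frame, in mm); z points along the fingers, y is the line along which they close (so a half turn about z gives the same grasp; the last joint's range is limited). The gripper opens to 87 mm and grips with 3 to 60 N. Pads are 19 mm wide; open, the fingers measure 117 mm over their backs; the gripper's body (75 mm by 190 mm) begins 51 mm behind the grasp point.
Start: joints at [0.979, 0.527, 1.433, -0, 1.181, -0.178], TCP at [251.265, 572.243, 222.548] pointing down, gripper open.
Joint ranges: [-3.08, 3.08], [-0.75, 2.2], [0.22, 2.44], [-1.43, 4.57], [0, 2.65], [-2.85, 2.85]. Speed limits (rad/s): [2.79, 2.79, 3.14, 3.14, 3.14, 3.14].

## Interface

Orientations are given as a 3x3 rotation matrix whose columns are the frame's x, y, z axes.
In Python, from bench import ctrl gives the robot as it stands.
- The arm moves only by the shell command python3 -m pendant 'ROWS'. ROWS is JSON, one flat list of numbers, 7 for each row, row after row: the turn, a rotation vector about the tool's x, y, z in rad, then the shift along the tool's x, y, z in cm, then the opening, from 0 (shut) to 1 (fully open). A call has 1 to 20 rows; each row is the pose to reach, as a shift and turn from the pose commanded when the call began, along the tool's axes at that moment; what a row does not reach only later rows make up. A row lasts 1/10 s, in which the tool goes at most 50 mm and 8.59 degrees, less where a joint would pass 70% of its speed; a pose out of reach is approached as far as the arm can. A call with a gripper value outside its range is refused whole. The fingers move at their own pace and stop on an object; the grip force is fixed at half the most. Time passes only in rows, so rows that repeat a pose let the fingers close. It gives the time, the measured TCP pose, the force, the opening and the grip force at its end, in the units of the state.
- ctrl.state(): the state, without advancing time (a new reading comes with each control period).
- ctrl.grab_frame(name): name is "scene" or "top" or "wrist"; returns the picture (480x640x3 uint8, red, green, blue); there is no depth.
- ctrl.camera_info(name): a dict with "fx", "fy", "cx", "cy" (pixels), "extrinsics" (4x4, takes a point from world to camera coordinates). Camera axes: x right, y down, z forward; pixel columns grow to the right and rows downward; lengths in mm; the calibration is good to about 2 mm. A picture is of the moment at which its call begins: read the wrist's pose just before it. camera_info takes no time and is no camera call; for the wrist camera it gives the pose at the moment of the call.
- ctrl.job_done(): hands the job in; it is judged then, once.
The state is a dict: "t": time; "joints": joint angles; "joint_velocities": joint speeds; "joint_torque": joint torques, N m; "tool_pos": TCP position; "tool_rot": TCP orientation; "contact_force": force on the tool from outside, world axes, zero at the start; "wrist_torque": the same for the moment, N m; "grip_width": opening from 0.0 (shut) to 1.0 (fully open); "grasp_force": force on a finger pad.
Only numpy, scipy, OpenCV 4.12 (cv2) and the standard library are available. Lean on these libraries where they do the work, as an engineer would, in place of code of your own. Each camera call takes 0.05 s, during which the arm holds its last target. There are 200 camera calls.

## Task

Push the three steel spacer blocks home in their lanes so that they stand in an even row, square and flat against the fence of the nest. Then take the upright black handle of the ratchet lever and swing it clockwise (seen from above) until you have felt four clicks, stop there without going on to a fifth, and finish still holding the handle in the gripper. Leave the loose bolt, pin and relay alone.

Things in the scene. Friction and masses are not known exactly. Their poses are not given: they have to be found in the camera images.
- nest: Fixed metal clamping nest on the bench between the press towers. Origin: on the bench under the middle of the fence's front face; x through the fence away from the robot, y left along the fence, z up. Base plate x -0.080..0.100, y +/-0.072, top at z 0.010. Fence: front face x = 0, 8 mm thick, 128 mm long, top z 0.024.
- lane_middle (a point): Near end of the middle lane, on the plate: nest (-0.063, 0, 0.010). Three open-ended lanes, 30 mm wide, run along nest x to the fence, centred on nest y +0.034, 0, -0.034, between ribs 4 mm wide and 3 mm high (top z 0.013) from the fence to x = -0.063. The fixed press towers beside the nest, 0.29 m high, leave a gap from world y -0.18 to 0.12: come in over them.
- bar_top (a point): Middle of the hold-down bar's top, lever at 0: nest (-0.001, 0, 0.052). The bar spans the fence, nest x -0.012..0.010, y +/-0.075, on two posts (y +/-0.066, tops z 0.058). The sprung pad under it starts 8 mm above the blocks and covers their last 12 mm; the lever lowers it about 2 mm a click and it meets the blocks near the fourth click.
- pivot (a point): Lever's upright pivot: nest (0.042, 0, 0.040), the top of the toothed quadrant's hub. Toothed quadrant of 40 mm radius round it, top z 0.034; lever arm 18 mm wide, top z 0.042. The spring plunger that clicks is in a dark block 18 x 22 mm, top z 0.040, at nest (0.042, 0.060).
- lever (a joint): Ratchet lever's angle q (rad), upright hinge; grows clockwise seen from above, range 0 to 1.75. Starts at 0 to 0.14 in its free travel (drag under 1 N). From about 0.2 on it clicks: resistance at the handle climbs to about 7 N, then the lever snaps about 0.08 on into the next notch. Notches: 0.47, 0.69, 0.91, 1.13 (fourth), 1.35. Notches hold it against a light back push.
- lever_handle: Upright round black handle at the end of the lever, 18 mm diameter, 50 mm tall: a sleeve that turns freely on its own upright axis. Origin: on its axis at z 0.074; foot z 0.044, top z 0.094; z up. It runs on a circle of 80 mm radius round the pivot, at angle 0.65 - q from nest x towards nest y (q = lever joint). Can be pinched from above.
- spacer_a: Steel spacer block 25 x 46 x 16 mm, loose, one of three alike; left (nest y 0.034) lane. Origin: centre of underside; y axis along its 46 mm. Starts flat on the plate, lengthwise in the lane (to 0.04 rad), far end 8 to 21 mm short of the fence; home, its origin is at nest x = -0.023. 1 to 2 N square on the middle of its near end slide it (a sloping face that also bears down makes it stick); 0.11 to 0.22 kg.
- spacer_b: Steel spacer block 25 x 46 x 16 mm, loose, one of three alike; middle (nest y 0) lane. Origin: centre of underside; y axis along its 46 mm. Starts flat on the plate, lengthwise in the lane (to 0.04 rad), far end 8 to 21 mm short of the fence; home, its origin is at nest x = -0.023. 1 to 2 N square on the middle of its near end slide it (a sloping face that also bears down makes it stick); 0.11 to 0.22 kg.
- spacer_c: Steel spacer block 25 x 46 x 16 mm, loose, one of three alike; right (nest y -0.034) lane. Origin: centre of underside; y axis along its 46 mm. Starts flat on the plate, lengthwise in the lane (to 0.04 rad), far end 8 to 21 mm short of the fence; home, its origin is at nest x = -0.023. 1 to 2 N square on the middle of its near end slide it (a sloping face that also bears down makes it stick); 0.11 to 0.22 kg.
- bolt: Bystander: loose steel hex bolt standing on its head, 16 x 16 x 30 mm, behind the nest on the left. Origin: centre of its underside.
- pin: Bystander: loose steel dowel pin standing upright, 10 mm diameter, 24 mm tall, behind the nest on the right. Origin: centre of its underside.
- relay: Bystander: loose dark plug-in relay lying on the bench, 22 x 43 x 28 mm, behind the nest, between bolt and pin. Origin: centre of its underside.
Things that resemble listed ones, but are neither listed nor needed, are in the scene too. Leave any orange, pink or red look-alike of the spacer_b alone.

How it is judged (in metres and radians):
On the way, in this order (a step that is already met when the one before it is completed fails the run):
1. all three spacer blocks are home against the fence, square, each in its lane (x of spacer_a in the frame of nest between -0.0255 and -0.02 m and y of spacer_a in the frame of nest between 0.029 and 0.039 m and z of each of spacer_a, spacer_b, spacer_c in the frame of nest below 0.014 m and angle between the y axis of each of spacer_a, spacer_b, spacer_c and the x axis of nest, either way round below 0.06 rad and x of spacer_b in the frame of nest between -0.0255 and -0.02 m and y of spacer_b in the frame of nest between -0.005 and 0.005 m and x of spacer_c in the frame of nest between -0.0255 and -0.02 m and y of spacer_c in the frame of nest between -0.039 and -0.029 m), for 0.2 s.
2. the lever has been advanced four clicks (value of joint lever between 1.06 and 1.26 rad), for 0.2 s.
At the end, for the whole second after the job is handed in: Each spacer is within 2.5 mm of the fence, within 5 mm of its lane's middle and square to it within 0.06 rad; the lever rests past its fourth click and short of the fifth; the fingers still press on the handle with more than 1 N; bolt, pin and relay have moved less than 15 mm (all of step 1 and all of step 2 and velocity of joint lever between -0.05 and 0.05 rad/s and contact force between the fingers and lever_handle above 1 N); the arm keeps its last pose, push and grip.
It fails at once if the lever was taken to a fifth click (value of joint lever above 1.28 rad).
It fails at once if the bolt was disturbed (distance of bolt from where it was at the start of the episode above 0.015 m).
It fails at once if the pin was disturbed (distance of pin from where it was at the start of the episode above 0.015 m).
It fails at once if the relay was disturbed (distance of relay from where it was at the start of the episode above 0.015 m).
It also fails if it takes over 72 s, if anything falls off the work surface, if the arm or the gripper's body presses on something with over 40 N, if the wrist force passes 120 N, or if a joint passes its speed limit or range.

## Working session

There is one attempt and no reset: what is moved stays moved. The work goes in short steps, Python scripts to look and compute and a shell command to move; the robot and the scene stay as the last step left them, time stands still between calls to the robot, and variables do not carry over. Pictures are saved under pics/ and viewed, at most 10 in all, crops included, and the job is handed in when it is done.

```bash
mkdir -p pics; ls; python3 - <<'E'
from bench import ctrl
import cv2,numpy as np
np.set_printoptions(precision=3,suppress=True)
s=ctrl.state();print(s['t'],s['tool_pos'],s['tool_rot'],s['grip_width'],ctrl.grasp_offset)
for n in("scene","top"):
    i=ctrl.camera_info(n);print(n,i['fx'],i['fy'],i['cx'],i['cy']);print(np.array(i['extrinsics']))
    cv2.imwrite(f"pics/{n}0.png",ctrl.grab_frame(n)[:,:,::-1])
E
```

```text
pics
0.0 [250.859 571.654 221.594] [[-0.916  0.402 -0.001]
 [ 0.402  0.916 -0.002]
 [ 0.    -0.002 -1.   ]] 0.9976246006036682 -18.700000000000003
scene 620.0811135802633 620.0811135802633 315.38542261221846 232.66989688117215
[[  -0.932    0.361    0.021  477.132]
 [   0.215    0.599   -0.771 -108.41 ]
 [  -0.291   -0.714   -0.637 1450.127]
 [   0.       0.       0.       1.   ]]
top 506.26917641480577 506.26917641480577 317.0355538460463 248.218276628602
[[  0.003  -1.     -0.014  85.301]
 [ -0.989  -0.001  -0.151 535.176]
 [  0.151   0.014  -0.988 836.453]
 [  0.      0.      0.      1.   ]]
```

View pics/top0.png

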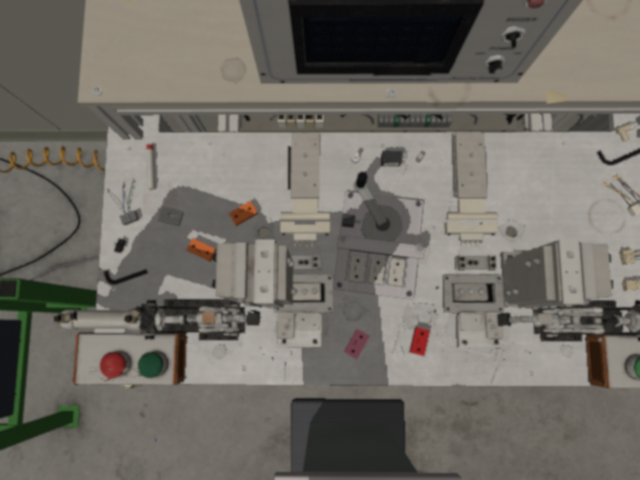

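View pics/scene0.png

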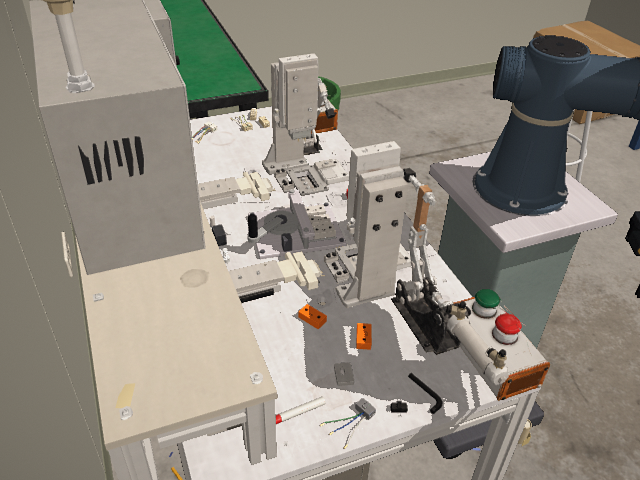

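The top view shows the nest at about (380,245) and the black handle at (362,180). The three spacers are at about (355,267), (377,268) and (397,270). Look-alikes are orange at (243,212) and (201,248), pink at (356,343) and red at (420,340), all outside the nest. The one thing that could be mistaken for the handle is the dark plunger block at (348,221). Bystanders are the bolt (357,155), relay (391,157) and pin (420,156). I'll check with one close crop.

```bash
python3 - <<'E'
import cv2
im=cv2.imread("pics/top0.png")[145:300,325:435]
im=cv2.resize(im,None,fx=5,fy=5,interpolation=cv2.INTER_CUBIC)[:, :]
im=cv2.convertScaleAbs(im,alpha=1.5,beta=0)
im=cv2.resize(im,None,fx=.77,fy=.77)
cv2.imwrite("pics/crop0.png",im);print(im.shape)
E
```

```text
(597, 424, 3)
```

View pics/crop0.png

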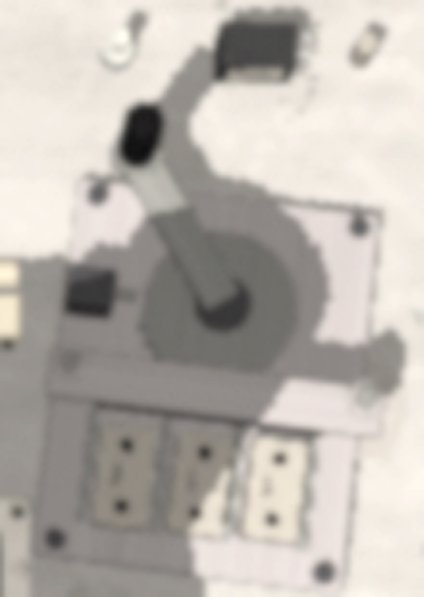

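The crop confirms the steel spacers in the three lanes, plus the handle, pivot and plunger block. I'll fit the nest pose from plate corners, pivot and handle.

```bash
cat > h.py <<'E'
import numpy as np,cv2
from scipy.optimize import least_squares
np.set_printoptions(precision=3,suppress=True)
def proj(i,P):
    E=np.array(i['extrinsics']);p=np.atleast_2d(P)@E[:3,:3].T+E[:3,3]
    return np.c_[p[:,0]/p[:,2]*i['fx']+i['cx'],p[:,1]/p[:,2]*i['fy']+i['cy']]
def unproj(i,uv,z):
    E=np.array(i['extrinsics']);R,t=E[:3,:3],E[:3,3];c=-R.T@t
    d=R.T@np.array([(uv[0]-i['cx'])/i['fx'],(uv[1]-i['cy'])/i['fy'],1]);return c+d*(z-c[2])/d[2]
def n2w(n,P):
    P=np.atleast_2d(P);c,s=np.cos(n[2]),np.sin(n[2])
    return np.c_[n[0]+c*P[:,0]-s*P[:,1],n[1]+s*P[:,0]+c*P[:,1],P[:,2]]
def w2n(n,P):
    P=np.atleast_2d(P);c,s=np.cos(n[2]),np.sin(n[2]);x,y=P[:,0]-n[0],P[:,1]-n[1]
    return np.c_[c*x+s*y,-s*x+c*y,P[:,2]]
def fit(i,uv,P,g):
    r=least_squares(lambda n:(proj(i,n2w(n,P))-uv).ravel(),g,x_scale=[10,10,.1],loss='soft_l1')
    return r.x,r.fun.reshape(-1,2)
E
python3 - <<'E'
from h import *
from bench import ctrl
i=ctrl.camera_info("top")
c=np.array([[78,180],[383,210],[33,553],[345,592],[222,303]])/3.85+[325,145]
P=np.array([[100,72,10],[100,-72,10],[-80,72,10],[-80,-72,10],[42,0,40]])
n,r=fit(i,c,P,[550,-30,-.1]);print(n,proj(i,n2w(n,P))-c)
h=w2n(n,unproj(i,np.array([143,120])/3.85+[325,145],94))[0];print('handle top',h,n2w(n,h),'q',.65-np.arctan2(h[1],h[0]-42),np.hypot(h[1],h[0]-42))
for name,p in dict(a=(123,474),b=(199,483),c=(274,488)).items():
    print(name,w2n(n,unproj(i,np.array(p)/3.85+[325,145],26)))
w=ctrl.camera_info("wrist");E=np.array(w['extrinsics']);s=ctrl.state();R=np.array(s['tool_rot'])
print('cam in tool',R.T@(-E[:3,:3].T@E[:3,3]-s['tool_pos']),'\n',R.T@E[:3,:3].T,w['fx'])
E
```

```text
[537.564 -23.787  -0.119] [[-0.107 -0.698]
 [-0.534  0.607]
 [ 0.056  0.34 ]
 [ 0.105  0.079]
 [ 0.429 -0.376]]
handle top [105.677  47.738  94.   ] [[648.16  11.07  94.  ]] q 0.006692612673323772 79.58410258713488
a [[-39.974  35.9    26.   ]]
b [[-39.912   1.199  26.   ]]
c [[-38.09  -32.788  26.   ]]
cam in tool [  68.741   -0.22  -161.872] 
 [[ 0.002 -0.968 -0.253]
 [ 1.     0.002  0.001]
 [-0.001 -0.253  0.968]] 362.57695645820155
```

```bash
python3 -m pendant '[0,0,0,0,0,-5,0, 0,0,0,0,0,-10,0, 0,0,0,0,0,-12.5,0, 0,0,-0.295,-43.5,-45,-12.5,0, 0,0,-0.295,-43.5,-45,-12.5,0, 0,0,-0.295,-43.5,-45,-12.5,0, 0,0,-0.295,-43.5,-45,-12.5,0, 0,0,-0.295,-43.5,-45,-12.5,0, 0,0,-0.295,-43.5,-45,-12.5,0, 0,0,-0.295,-43.5,-45,-12.5,0, 0,0,-0.295,-43.5,-45,-12.5,0, 0,0,-0.295,-43.5,-45,-12.5,0, 0,0,-0.295,-43.5,-45,-12.5,0, 0,0,-0.295,-43.5,-45,-12.5,0, 0,0,-0.295,-43.5,-45,-12.5,0, 0,0,-0.295,-43.5,-45,-12.5,0, 0,0,-0.295,-43.5,-45,-12.5,0, 0,0,-0.295,-43.5,-45,-12.5,0, 0,0,-0.295,-43.5,-45,-12.5,0]'
```

```text
t: 2.0
tool_pos: [467.8, -13.6, 347.3]
tool_rot: [[-0.993, 0.118, -0.001], [0.118, 0.993, 0.001], [0.001, 0.001, -1.0]]
contact_force: [0.0, -0.2, 1.1]
grip_width: 0.007
grasp_force: 0.0
```

```bash
python3 -m pendant '[0,0,0,2,0,5,0, 0,0,0,2,0,10,0, 0,0,0,2,0,15,0, 0,0,0,2,0,20,0, 0,0,0,2,0,22.5,0, 0,0,0,2,0,22.5,0, 0,0,0,2,0,22.5,0]'
python3 - <<'E'
from h import *
from bench import ctrl
i=ctrl.camera_info("wrist");cv2.imwrite("pics/w1.png",ctrl.grab_frame("wrist")[:,:,::-1])
import pickle;pickle.dump(i,open("w1.pkl","wb"))
n=[537.564,-23.787,-.119]
P=np.array([[100,72,10],[100,-72,10],[-80,72,10],[-80,-72,10],[0,64,24],[0,-64,24],[-63,17,13],[-63,-17,13],[42,0,40]])
print(proj(i,n2w(n,P)))
E
```

```text
t: 2.7
tool_pos: [448.8, -11.4, 123.0]
tool_rot: [[-0.993, 0.117, -0.0], [0.117, 0.993, 0.0], [0.0, 0.0, -1.0]]
contact_force: [0.5, -0.1, -0.6]
grip_width: 0.006
grasp_force: 0.0
[[395.661 440.166]
 [238.019 439.714]
 [408.665 250.738]
 [225.943 250.048]
 [396.333 350.837]
 [237.612 350.314]
 [338.735 272.16 ]
 [295.801 272.002]
 [316.751 408.753]]
```

View pics/w1.png

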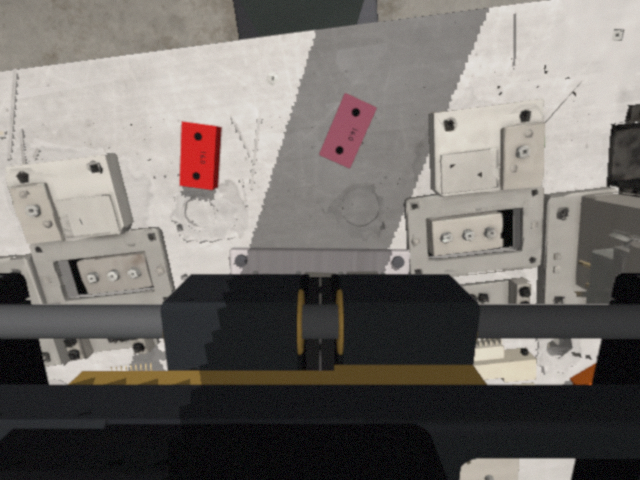

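The wrist picture shows the near plate edge at v≈249, with corners near (230,249) and (410,249), about 2 mm from prediction. Pink (348,130) and red (200,155) look-alikes lie outside, and the gripper hides the nest. I'll turn the tool half round so the camera sees the nest.

```bash
python3 -m pendant '[0,0,1.57,0,0,0,0, 0,0,1.57,0,0,0,0, 0,0,1.57,0,0,0,0, 0,0,1.57,0,0,0,0, 0,0,1.57,0,0,0,0, 0,0,1.57,0,0,0,0, 0,0,1.57,0,0,0,0, 0,0,1.57,0,0,0,0, 0,0,1.57,0,0,0,0, 0,0,1.57,0,0,0,0, 0,0,1.57,0,0,0,0]' | head -3
python3 -m pendant '[0,0,1.57,0,0,0,0, 0,0,1.57,0,0,0,0, 0,0,1.57,0,0,0,0, 0,0,1.57,0,0,0,0, 0,0,1.57,0,0,0,0, 0,0,1.57,0,0,0,0, 0,0,1.57,0,0,0,0, 0,0,1.57,0,0,0,0, 0,0,1.57,0,0,0,0, 0,0,1.57,0,0,0,0, 0,0,1.57,0,0,0,0, 0,0,1.57,0,0,0,0]'
python3 - <<'E'
from h import *
from bench import ctrl
i=ctrl.camera_info("wrist");cv2.imwrite("pics/w2.png",ctrl.grab_frame("wrist")[:,:,::-1])
import pickle;pickle.dump(i,open("w2.pkl","wb"))
n=[537.564,-23.787,-.119]
P=np.array([[100,72,10],[100,-72,10],[-80,72,10],[-80,-72,10],[0,64,24],[0,-64,24],[-63,17,13],[-63,-17,13],[42,0,40]])
print(proj(i,n2w(n,P)))
E
```

```text
t: 3.85
tool_pos: [450.6, -12.5, 125.1]
tool_rot: [[0.121, 0.993, 0.006], [0.993, -0.121, -0.002], [-0.001, 0.006, -1.0]]
t: 5.05
tool_pos: [450.4, -12.5, 124.8]
tool_rot: [[0.993, -0.116, 0.005], [-0.116, -0.993, -0.001], [0.005, 0.001, -1.0]]
contact_force: [-0.3, -0.1, -0.2]
grip_width: 0.007
grasp_force: 0.0
[[212.752 -38.832]
 [431.341 -37.616]
 [228.476 228.603]
 [412.773 229.438]
 [228.456 119.366]
 [414.111 120.286]
 [298.465 207.923]
 [343.099 208.129]
 [321.815  46.232]]
```

View pics/w2.png

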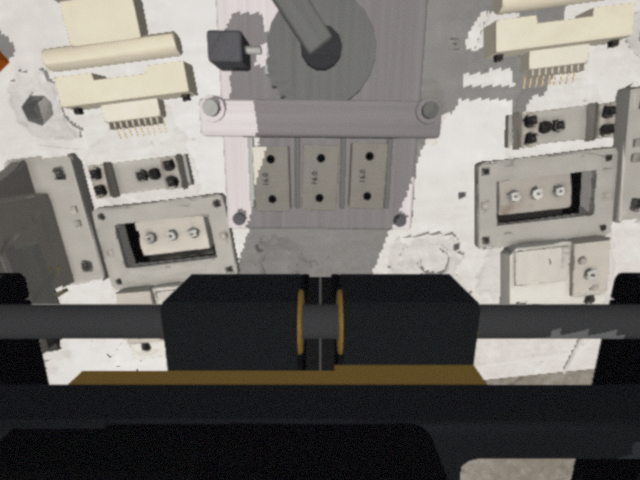

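The wrist view shows the bar posts at (211,106) and (429,109), pivot (321,45), and near plate corners (229,228) and (411,229). All are within 2 px of prediction. The spacers' near top edges are at v≈209: a u 255–289, b 302–338, c 350–386.

```bash
python3 - <<'E'
from h import *
import pickle;from bench import ctrl
i=pickle.load(open("w2.pkl","rb"))
n,r=fit(i,np.array([[229,228],[411,229],[321,45],[211,106],[429,109]]),np.array([[-80,72,10],[-80,-72,10],[42,0,40],[-1,66,58],[-1,-66,58]]),[537.5,-23.8,-.119]);print(n,r)
for k,p in dict(a=[(255,210),(289,210)],b=[(302,210),(338,210)],c=[(350,208),(386,208)]).items():
    print(k,[w2n(n,unproj(i,q,26))[0] for q in p])
T=ctrl.state();print(T['tool_pos'],w2n(n,T['tool_pos']),np.array(T['tool_rot']))
g=cv2.imread("pics/w2.png")[125:240,225:425];cv2.imwrite("pics/c2.png",cv2.resize(g,None,fx=4,fy=4,interpolation=cv2.INTER_CUBIC))
E
```

```text
[538.926 -23.319  -0.12 ] [[-1.507 -1.097]
 [ 1.    -1.12 ]
 [-0.134 -1.089]
 [-0.838  8.095]
 [ 1.759  6.373]]
a [array([-63.965,  47.16 ,  26.   ]), array([-63.831,  22.457,  26.   ])]
b [array([-63.78 ,  13.012,  26.   ]), array([-63.638, -13.145,  26.   ])]
c [array([-62.127, -21.826,  26.   ]), array([-61.985, -47.949,  26.   ])]
[450.145 -12.425 124.522] [[-89.447   0.208 124.522]] [[ 0.993 -0.115  0.004]
 [-0.115 -0.993 -0.001]
 [ 0.005  0.001 -1.   ]]
```

View pics/c2.png

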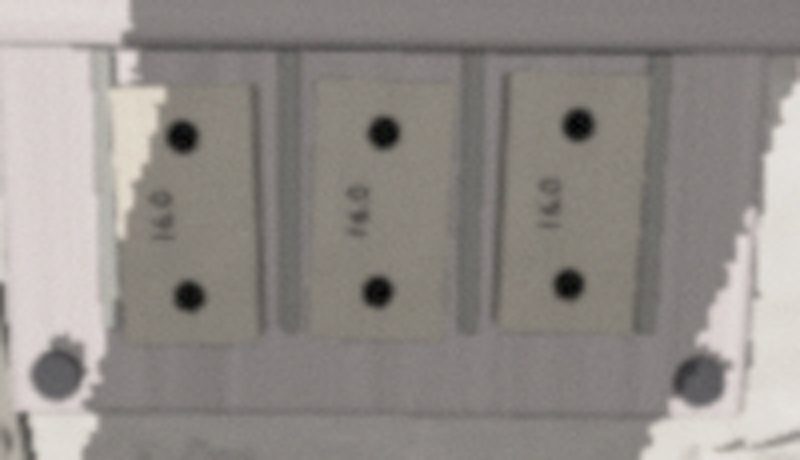

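The crop shows all three steel spacers (b at crop (380,210)) with their near ends about 17 mm short of home. I'll push b with closed fingers, then a and c together with the fingers opened to ±34 mm, which keeps the gripper body clear of the towers.

```bash
python3 -m pendant '[0,0,0,0,0,5,0, 0,0,0,0,0,9,0, 0,0,0,0,0,10.8,0, 0,0,0,0,0,10.8,0, 0,0,0,0,0,10.8,0]'
python3 -m pendant '[0,0,0,0.5,0,0,0, 0,0,0,0.9,0,0,0, 0,0,0,1.2,0,0,0, 0,0,0,1.4,0,0,0, 0,0,0,1.6,0,0,0, 0,0,0,1.8,0,0,0, 0,0,0,2.0,0,0,0, 0,0,0,2.2,0,0,0, 0,0,0,2.4,0,0,0, 0,0,0,2.6,0,0,0]'
python3 - <<'E'
from h import *
from bench import ctrl
T=ctrl.state();print(w2n([538,-23.6,-.119],T['tool_pos']))
E
```

```text
t: 5.6
tool_pos: [449.5, -12.4, 15.2]
tool_rot: [[0.993, -0.116, 0.001], [-0.116, -0.993, -0.0], [0.001, 0.0, -1.0]]
contact_force: [-0.0, 0.6, 0.9]
grip_width: 0.004
grasp_force: 0.0
t: 6.6
tool_pos: [474.7, -15.4, 14.5]
tool_rot: [[0.993, -0.117, -0.0], [-0.117, -0.993, 0.0], [-0.0, -0.0, -1.0]]
contact_force: [-1.0, -0.4, -0.3]
grip_width: 0.007
grasp_force: 0.3
[[-63.783   0.68   14.469]]
```

```bash
python3 -m pendant '[0,0,0,0.2,0,-0.1,0, 0,0,0,0.4,0,-0.1,0, 0,0,0,0.6,0,-0.1,0, 0,0,0,0.6,0,-0.1,0]'
python3 -m pendant '[0,0,0,0.1,0,0,0, 0,0,0,0.2,0,0,0, 0,0,0,0.2,0,0,0]'
python3 - <<'E'
from h import *
from bench import ctrl
T=ctrl.state();print(w2n([538,-23.6,-.119],T['tool_pos']))
E
```

```text
t: 7.0
tool_pos: [481.0, -16.1, 15.6]
tool_rot: [[0.993, -0.117, 0.001], [-0.117, -0.993, -0.0], [0.001, 0.0, -1.0]]
contact_force: [0.6, -0.1, 0.1]
grip_width: 0.003
grasp_force: 0.2
t: 7.3
tool_pos: [481.0, -16.0, 15.5]
tool_rot: [[0.993, -0.117, -0.003], [-0.117, -0.993, 0.001], [-0.003, -0.0, -1.0]]
contact_force: [-4.5, -0.4, 2.4]
grip_width: 0.004
grasp_force: 2.0
[[-57.458   0.806  15.469]]
```

```bash
python3 -m pendant '[0,0,0,0.1,0,0,0, 0,0,0,0.2,0,0,0, 0,0,0,0.3,0,0,0, 0,0,0,0.3,0,0,0]'
python3 - <<'E'
from h import *
from bench import ctrl
i=ctrl.camera_info("wrist");cv2.imwrite("pics/w3.png",ctrl.grab_frame("wrist")[:,:,::-1])
T=ctrl.state();n=[538,-23.6,-.119];print(w2n(n,T['tool_pos']))
x=np.array([[-46,12.5,26],[-46,-12.5,26],[-63,46,26],[-12,0,26],[0,0,10]]);print(proj(i,n2w(n,x)))
g=cv2.imread("pics/w3.png")[20:300,130:510];cv2.imwrite("pics/c3.png",cv2.resize(g,None,fx=2,fy=2))
E
```

```text
t: 7.7
tool_pos: [481.1, -15.7, 15.3]
tool_rot: [[0.993, -0.116, -0.009], [-0.116, -0.993, 0.002], [-0.009, -0.001, -1.0]]
contact_force: [-8.1, -1.5, 4.8]
grip_width: 0.006
grasp_force: 4.1
[[-57.384   1.061  15.338]]
[[293.486 281.498]
 [349.892 281.76 ]
 [220.481 316.135]
 [322.155 205.545]
 [322.148 173.495]]
```

View pics/c3.png

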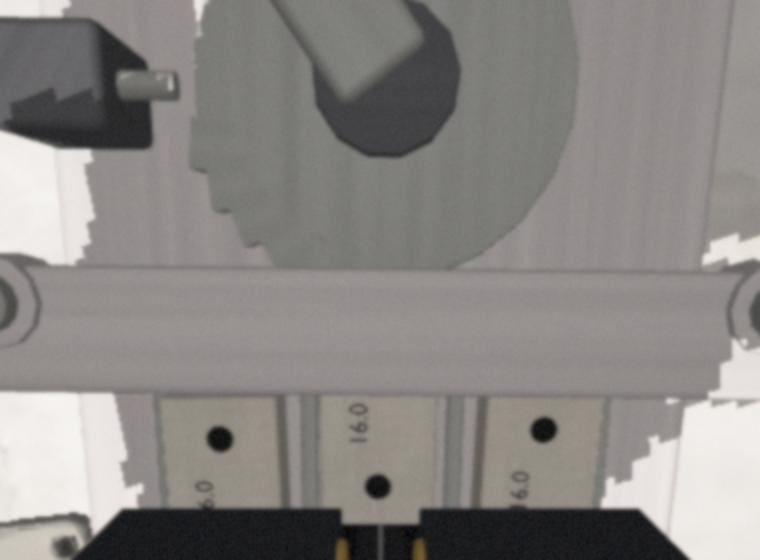

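The crop shows b further in than a and c, with its near hole at (377,487), i.e. full-frame (318.5,263.5). I'll measure how far it is from home using that hole.

```bash
python3 - <<'E'
from h import *
import pickle;from bench import ctrl
n=[538,-23.6,-.119]
i=pickle.load(open("w2.pkl","rb"))
f=lambda i,p:w2n(n,unproj(i,p,26))[0]
for k,h1,h2 in(('a',(183,136),(190,296)),('b',(384,132),(377,292)),('c',(578,124),(568,284))):
    H=[f(i,np.array(h)/4+[225,125]) for h in(h1,h2)];d=H[0]-H[1];print(k,H,(H[0]+H[1])/2,'spacing',np.hypot(*d[:2]),'yaw',np.arctan2(d[1],d[0]))
j=ctrl.camera_info("wrist")
hole=lambda u,v:f(j,(u/2+130,v/2+20))
print('now b',hole(377,487),'a far',hole(220,438),'c far',hole(543,430))
E
```

```text
a [array([-26.859,  35.117,  26.   ]), array([-54.978,  34.663,  26.   ])] [-40.919  34.89   26.   ] spacing 28.12264448034316 yaw 0.016143599909584833
b [array([-26.01 ,  -0.153,  26.   ]), array([-54.1  ,   0.954,  26.   ])] [-40.055   0.401  26.   ] spacing 28.1111852007502 yaw -0.03938933035842811
c [array([-24.486, -34.125,  26.   ]), array([-52.499, -33.404,  26.   ])] [-38.493 -33.764  26.   ] spacing 28.022357517786155 yaw -0.02571175387232976
now b [-37.552   1.442  26.   ] a far [-26.646  35.181  26.   ] c far [-24.549 -34.018  26.   ]
```

b's origin is now at about -23.5 mm, so it is home. Next I'll back off, open to 53 mm and push a and c together.

```bash
python3 -m pendant '[0,0,0,-1,0,0,0, 0,0,0,-2.4,0,0,0, 0,0,0,-3.4,0,0,0.61, 0,0,0,-3.4,0,0,0.61, 0,0,0,-3.4,0,0,0.61, 0,0,0,-3.4,0,0,0.61, 0,0,0,-3.4,0,0,0.61, 0,0,0,-3.4,0,0,0.61, 0,0,0,-3.4,0,0,0.61]'
python3 -m pendant '[0,0,0,0.5,0,0,0.61, 0,0,0,0.8,0,0,0.61, 0,0,0,1.1,0,0,0.61, 0,0,0,1.3,0,0,0.61, 0,0,0,1.5,0,0,0.61, 0,0,0,1.7,0,0,0.61, 0,0,0,1.9,0,0,0.61, 0,0,0,2.1,0,0,0.61, 0,0,0,2.3,0,0,0.61, 0,0,0,2.3,0,0,0.61]'
python3 - <<'E'
from h import *
from bench import ctrl
T=ctrl.state();print(w2n([538,-23.6,-.119],T['tool_pos']))
E
```

```text
t: 8.65
tool_pos: [452.0, -12.7, 15.5]
tool_rot: [[0.993, -0.117, 0.0], [-0.117, -0.993, -0.0], [0.0, 0.0, -1.0]]
contact_force: [-0.0, -0.2, 0.0]
grip_width: 0.547
grasp_force: 0.0
t: 9.65
tool_pos: [475.8, -15.7, 15.5]
tool_rot: [[0.993, -0.117, 0.002], [-0.117, -0.993, -0.001], [0.002, 0.0, -1.0]]
contact_force: [-0.9, -0.9, -1.0]
grip_width: 0.615
grasp_force: 0.4
[[-62.736   0.496  15.499]]
```

```bash
python3 -m pendant '[0,0,0,0.2,0,0,0.61, 0,0,0,0.35,0,0,0.61, 0,0,0,0.5,0,0,0.61, 0,0,0,0.5,0,0,0.61]'
python3 -m pendant '[0,0,0,0.1,0,0,0.61, 0,0,0,0.2,0,0,0.61, 0,0,0,0.3,0,0,0.61, 0,0,0,0.4,0,0,0.61, 0,0,0,0.4,0,0,0.61]'
python3 - <<'E'
from h import *
from bench import ctrl
i=ctrl.camera_info("wrist");cv2.imwrite("pics/w4.png",ctrl.grab_frame("wrist")[:,:,::-1])
T=ctrl.state();n=[538,-23.6,-.119];print(w2n(n,T['tool_pos']))
x=np.array([[-37,34,26],[-37,0,26],[-37,-34,26]]);print('home holes in crop',(proj(i,n2w(n,x))-[130,20])*2)
g=cv2.imread("pics/w4.png")[20:300,130:510];cv2.imwrite("pics/c4.png",cv2.resize(g,None,fx=2,fy=2))
E
```

```text
t: 10.05
tool_pos: [480.2, -16.1, 15.5]
tool_rot: [[0.993, -0.117, 0.001], [-0.117, -0.993, -0.0], [0.001, 0.0, -1.0]]
contact_force: [-1.5, -0.5, -0.8]
grip_width: 0.616
grasp_force: 0.6
t: 10.55
tool_pos: [480.7, -16.0, 15.5]
tool_rot: [[0.993, -0.117, -0.006], [-0.117, -0.993, 0.001], [-0.006, -0.0, -1.0]]
contact_force: [-6.6, -0.8, 3.8]
grip_width: 0.608
grasp_force: 3.2
[[-57.734   0.775  15.515]]
home holes in crop [[226.75  482.017]
 [382.306 482.629]
 [537.863 483.24 ]]
```

View pics/c4.png

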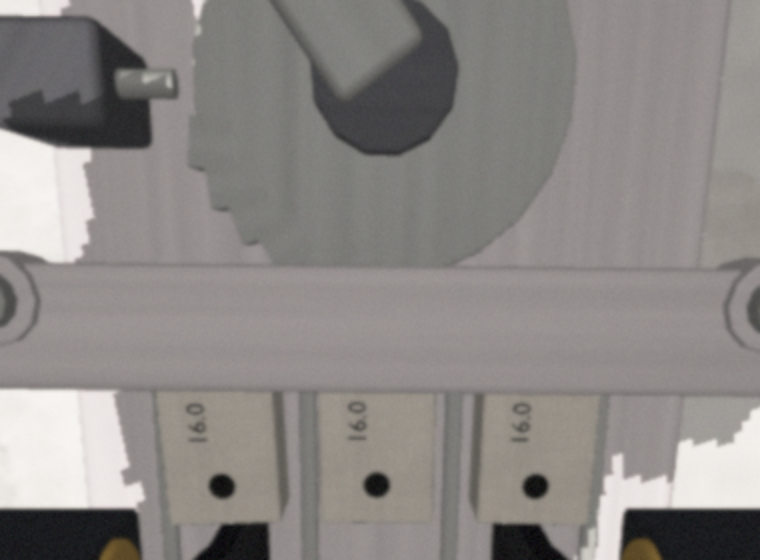

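The crop shows holes at (222,485), (377,485) and (536,485) and near edges all at v≈522, so the row is even and home. Next I'll retreat, rise and look at the handle.

```bash
python3 -m pendant '[0,0,0,-1,0,0,0.61, 0,0,0,-1.8,0,0,0.6, 0,0,0,-1.8,0,-5,0.6, 0,0,0,-1.8,0,-10,0.6, 0,0,0,-1.8,0,-13,0.6, 0,0,0,2.5,-1,-13,0.6, 0,0,0,5.5,-2,-13,0.6, 0,0,0,5.5,-2,-13,0.6, 0,0,0,5.5,-2,-13,0.6]'
python3 - <<'E'
from h import *
from bench import ctrl
import pickle
i=ctrl.camera_info("wrist");cv2.imwrite("pics/w5.png",ctrl.grab_frame("wrist")[:,:,::-1]);pickle.dump(i,open("w5.pkl","wb"))
T=ctrl.state();n=[538,-23.6,-.119];print(w2n(n,T['tool_pos']))
print(proj(i,n2w(n,[[105.7,47.7,94],[105.7,47.7,44],[42,0,40]])))
t=ctrl.camera_info("top")
for z in(0,200,300):print(z,unproj(t,(317,105),z)[0],unproj(t,(317,130),z)[0])
E
```

```text
t: 11.5
tool_pos: [540.5, -2.8, 145.4]
tool_rot: [[0.993, -0.116, 0.0], [-0.116, -0.993, -0.0], [0.0, 0.0, -1.0]]
contact_force: [0.2, -0.7, 0.7]
grip_width: 0.597
grasp_force: 0.0
[[ -1.156  20.89  145.071]]
[[271.105  77.332]
 [280.749  91.258]
 [348.452 185.75 ]]
0 816.2482036341637 766.4768415132407
200 725.2003392015179 686.3831295660873
300 679.676406985195 646.3362735925105
```

View pics/w5.png

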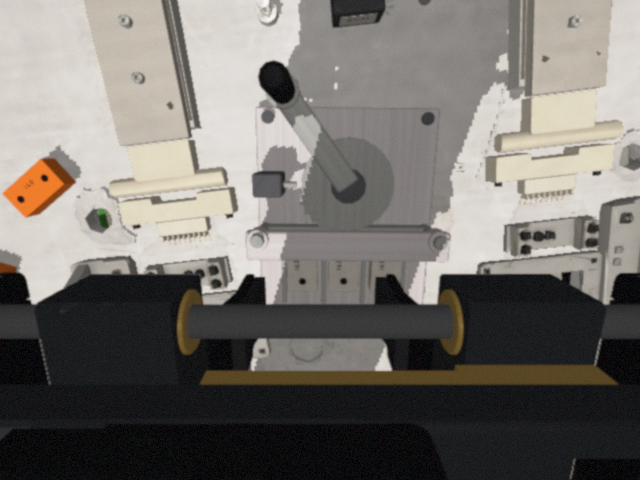

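The view shows the handle top disc centred at (275,78), matching the prediction within 4 px, and the pivot at (348,185). I'll turn back half a turn so the camera stays clear of the shelf behind, and compute the handle position.

```bash
python3 -m pendant '[0,0,-1.57,0,0,0,0.6, 0,0,-1.57,0,0,0,0.6, 0,0,-1.57,0,0,0,0.6, 0,0,-1.57,0,0,0,0.6, 0,0,-1.57,0,0,0,0.6, 0,0,-1.57,0,0,0,0.6, 0,0,-1.57,0,0,0,0.6, 0,0,-1.57,0,0,0,0.6, 0,0,-1.57,0,0,0,0.6, 0,0,-1.57,0,0,0,0.6, 0,0,-1.57,0,0,0,0.6]' |head -1
python3 -m pendant '[0,0,-1.57,0,0,0,0.6, 0,0,-1.57,0,0,0,0.6, 0,0,-1.57,0,0,0,0.6, 0,0,-1.57,0,0,0,0.6, 0,0,-1.57,0,0,0,0.6, 0,0,-1.57,0,0,0,0.6, 0,0,-1.57,0,0,0,0.6, 0,0,-1.57,0,0,0,0.6, 0,0,-1.57,0,0,0,0.6, 0,0,-1.57,0,0,0,0.6, 0,0,-1.57,0,0,0,0.6, 0,0,-1.57,0,0,0,0.6]'
python3 - <<'E'
from h import *
from bench import ctrl
import pickle
i=pickle.load(open("w5.pkl","rb"));n=[538,-23.6,-.119]
h=w2n(n,unproj(i,(275,78),94))[0];q=.65-np.arctan2(h[1],h[0]-42);print(h,np.hypot(h[1],h[0]-42),'q',q)
T=ctrl.state();R=np.array(T['tool_rot'])
for q in(q,.3,.47,.69,.91,1.0,1.13,1.16):
    w=n2w(n,[[42+80*np.cos(.65-q),80*np.sin(.65-q),0]])[0];w[2]=52
    print(round(q,3),w,'shift cm',R.T@(w-T['tool_pos'])/10)
E
```

```text
t: 12.65
t: 13.85
tool_pos: [538.8, -3.0, 145.1]
tool_rot: [[-0.993, 0.119, -0.002], [0.119, 0.993, 0.0], [0.002, 0.0, -1.0]]
contact_force: [-0.1, -0.6, -0.2]
grip_width: 0.596
grasp_force: 0.0
[105.374  45.592  94.   ] 78.06953927860582 q 0.02636285114213821
0.026 [649.731  10.093  52.   ] shift cm [-10.878   2.617   9.292]
0.3 [657.578 -10.27   52.   ] shift cm [-11.9     0.689   9.289]
0.47 [659.554 -23.709  52.   ] shift cm [-12.256  -0.622   9.288]
0.69 [658.694 -41.253  52.   ] shift cm [-12.38   -2.374   9.288]
0.91 [654.026 -58.186  52.   ] shift cm [-12.118  -4.111   9.288]
1.0 [651.065 -64.746  52.   ] shift cm [-11.903  -4.797   9.288]
1.13 [645.775 -73.692  52.   ] shift cm [-11.484  -5.748   9.289]
1.16 [644.392 -75.653  52.   ] shift cm [-11.37   -5.96    9.289]
```

```bash
python3 -m pendant '[0,0,0,-5,1.2,0,0.6, 0,0,0,-9,2.2,0,0.6, 0,0,0,-10.9,2.5,0,0.6, 0,0,0,-10.9,2.5,0,0.6, 0,0,0,-10.9,2.5,4,0.6, 0,0,0,-10.9,2.5,7,0.6, 0,0,0,-10.9,2.5,9.3,0.6, 0,0,0,-10.9,2.5,9.3,0.6]'
python3 -m pendant '[0,0,0,0,0,0,0.15, 0,0,0,0,0,0,0.15, 0,0,0,0,0,0,0.15, 0,0,0,0,0,0,0.15, 0,0,0,0,0,0,0.15, 0,0,0,0,0,0,0.15, 0,0,0,0,0,0,0.15, 0,0,0,0,0,0,0.15]'
python3 - <<'E'
from h import *
from bench import ctrl
T=ctrl.state();n=[538,-23.6,-.119];h=w2n(n,T['tool_pos'])[0];print(h,np.hypot(h[1],h[0]-42),'q',.65-np.arctan2(h[1],h[0]-42))
E
```

```text
t: 14.65
tool_pos: [646.3, 9.3, 48.7]
tool_rot: [[-0.993, 0.12, -0.011], [0.12, 0.993, 0.002], [0.011, 0.0, -1.0]]
contact_force: [-1.3, 0.2, -0.2]
grip_width: 0.598
grasp_force: 0.0
t: 15.45
tool_pos: [652.3, 9.0, 53.2]
tool_rot: [[-0.993, 0.119, 0.002], [0.119, 0.993, -0.0], [-0.002, 0.0, -1.0]]
contact_force: [0.3, -0.1, 3.5]
grip_width: 0.196
grasp_force: 30.0
[109.646  45.949  53.214] 81.77539859268673 q 0.053334404814333713
```

The handle is gripped (17 mm opening, 30 N), so I'll swing it along the arc.

```bash
cat > q.py <<'E'
from h import *
from bench import ctrl
T=ctrl.state();n=[538,-23.6,-.119];h=w2n(n,T['tool_pos'])[0];a=.65-np.arctan2(h[1],h[0]-42);t=n[2]+.65-a
F=np.array(T['contact_force']);print(h,'r',np.hypot(h[1],h[0]-42),'q',a,'Ftan(cw)',F@[np.sin(t),-np.cos(t),0],'Frad',F@[np.cos(t),np.sin(t),0])
E
python3 -m pendant '[0,0,0,-0.3,-0.4,0,0.15, 0,0,0,-0.5,-0.7,0,0.15, 0,0,0,-0.75,-1.2,0,0.15, 0,0,0,-1,-1.8,0,0.15, 0,0,0,-1.2,-2.4,0,0.15]'; python3 q.py
```

```text
t: 15.95
tool_pos: [660.3, -14.0, 53.1]
tool_rot: [[-0.993, 0.12, -0.001], [0.12, 0.993, 0.005], [0.002, 0.005, -1.0]]
contact_force: [-2.1, 1.5, 5.0]
grip_width: 0.196
grasp_force: 30.0
[120.331  24.056  53.115] r 81.9419851811608 q 0.3520398502525116 Ftan(cw) -1.8620843363556798 Frad -1.8277546649753167
```

```bash
python3 -m pendant '[0,0,0,-0.1,-0.4,0,0.15, 0,0,0,-0.15,-0.75,0,0.15, 0,0,0,-0.2,-1.0,0,0.15, 0,0,0,-0.2,-1.0,0,0.15]'; python3 q.py
```

```text
t: 16.35
tool_pos: [661.7, -26.5, 53.1]
tool_rot: [[-0.993, 0.119, 0.0], [0.119, 0.993, 0.001], [0.0, 0.001, -1.0]]
contact_force: [-0.6, 2.4, 6.4]
grip_width: 0.198
grasp_force: 30.0
[123.145  11.793  53.112] r 81.99772346658307 q 0.5056822464021142 Ftan(cw) -2.454585492827231 Frad -0.5038276071599824
```

```bash
python3 -m pendant '[0,0,0,-0.05,-0.4,0,0.15, 0,0,0,-0.1,-0.75,0,0.15, 0,0,0,-0.1,-1.15,0,0.15]'; python3 q.py; python3 -m pendant '[0,0,0,0,-0.4,0,0.15, 0,0,0,0,-0.4,0,0.15, 0,0,0,0,-0.4,0,0.15]'; python3 q.py
```

```text
t: 16.65
tool_pos: [661.3, -36.9, 53.1]
tool_rot: [[-0.993, 0.118, 0.0], [0.118, 0.993, 0.001], [0.0, 0.001, -1.0]]
contact_force: [-0.3, 0.9, 5.4]
grip_width: 0.2
grasp_force: 30.0
[124.      1.453  53.125] r 82.01293816986049 q 0.6322878221157606 Ftan(cw) -0.9000278347840749 Frad -0.3447700511011372
t: 16.95
tool_pos: [660.5, -42.6, 53.1]
tool_rot: [[-0.993, 0.119, -0.001], [0.119, 0.993, -0.0], [0.001, -0.0, -1.0]]
contact_force: [-2.2, 0.6, 6.0]
grip_width: 0.2
grasp_force: 30.0
[123.876  -4.286  53.102] r 81.9882557040209 q 0.7022990461396575 Ftan(cw) -0.22244623510158015 Frad -2.299957224134898
```

```bash
python3 -m pendant '[0,0,0,0.05,-0.4,0,0.15, 0,0,0,0.1,-0.8,0,0.15, 0,0,0,0.2,-1.2,0,0.15]'; python3 q.py; python3 -m pendant '[0,0,0,0.1,-0.45,0,0.15, 0,0,0,0.1,-0.45,0,0.15, 0,0,0,0.1,-0.45,0,0.15]'; python3 q.py
```

```text
t: 17.25
tool_pos: [658.1, -52.4, 53.2]
tool_rot: [[-0.993, 0.119, 0.002], [0.119, 0.993, 0.002], [-0.001, 0.002, -1.0]]
contact_force: [0.9, 1.2, 5.0]
grip_width: 0.198
grasp_force: 30.0
[122.628 -14.294  53.163] r 81.88468532084627 q 0.8254564169036025 Ftan(cw) -1.442061229572333 Frad 0.4957102081194461
t: 17.55
tool_pos: [655.8, -58.8, 53.1]
tool_rot: [[-0.993, 0.119, -0.0], [0.119, 0.993, -0.001], [0.0, -0.001, -1.0]]
contact_force: [-2.4, 0.6, 5.2]
grip_width: 0.195
grasp_force: 30.0
[121.144 -20.974  53.11 ] r 81.87631753559688 q 0.9090552131625114 Ftan(cw) 0.37042352962242 Frad -2.4314328176160442
```

Three clicks felt, at q = 0.47, 0.69 and 0.91. The fourth is next, in small steps.

```bash
python3 -m pendant '[0,0,0,0.1,-0.4,0,0.15, 0,0,0,0.2,-0.75,0,0.15, 0,0,0,0.35,-1.1,0,0.15]'; python3 q.py; python3 -m pendant '[0,0,0,0.1,-0.25,0,0.15, 0,0,0,0.25,-0.5,0,0.15, 0,0,0,0.25,-0.5,0,0.15, 0,0,0,0.25,-0.5,0,0.15]'; python3 q.py
```

```text
t: 17.85
tool_pos: [652.3, -66.2, 53.2]
tool_rot: [[-0.993, 0.12, 0.003], [0.12, 0.993, 0.004], [-0.002, 0.005, -1.0]]
contact_force: [1.7, 6.0, 4.3]
grip_width: 0.195
grasp_force: 30.0
[118.547 -28.687  53.172] r 81.74555090174438 q 1.008561103899424 Ftan(cw) -6.077151957497654 Frad -1.2570980268150764
t: 18.25
tool_pos: [647.8, -73.7, 53.1]
tool_rot: [[-0.993, 0.119, -0.0], [0.119, 0.993, -0.0], [0.0, -0.0, -1.0]]
contact_force: [-0.8, 1.2, 6.5]
grip_width: 0.195
grasp_force: 30.0
[114.978 -36.725  53.111] r 81.6979617564545 q 1.11622470320897 Ftan(cw) -0.5393833883237154 Frad -1.3135338717870126
```

The force climbed to 6 N and then dropped to 0.5 N: that was the fourth click, q≈1.12. Last check of blocks and lever, with the wrist and top views side by side.

```bash
python3 -m pendant '[0,0,0,0,0,0,0.15, 0,0,0,0,0,0,0.15, 0,0,0,0,0,0,0.15]' | sed -n '1p;2p;4,6p'; python3 q.py; python3 - <<'E'
from h import *
from bench import ctrl
i=ctrl.camera_info("wrist");w=ctrl.grab_frame("wrist")[:,:,::-1];t=ctrl.grab_frame("top")[:,:,::-1]
n=[538,-23.6,-.119]
print(proj(i,n2w(n,[[-37,34,26],[-37,0,26],[-37,-34,26],[-46,0,26],[-12,0,52]]))*.8)
w=cv2.resize(w,None,fx=.8,fy=.8)
t=cv2.resize(t[150:310,320:440],(288,384),interpolation=cv2.INTER_CUBIC)
cv2.imwrite("pics/f.png",cv2.hconcat([w,t]))
E
```

```text
t: 18.55
tool_pos: [647.8, -73.7, 53.1]
contact_force: [-1.7, 0.7, 6.4]
grip_width: 0.2
grasp_force: 30.0
[114.974 -36.743  53.103] r 81.70221934797262 q 1.1164544709891242 Ftan(cw) 0.35532340039436167 Frad -1.7818736540137343
[[383.104 -35.665]
 [322.209 -35.829]
 [261.293 -35.994]
 [323.19  -54.924]
 [330.853  -3.718]]
```

View pics/f.png

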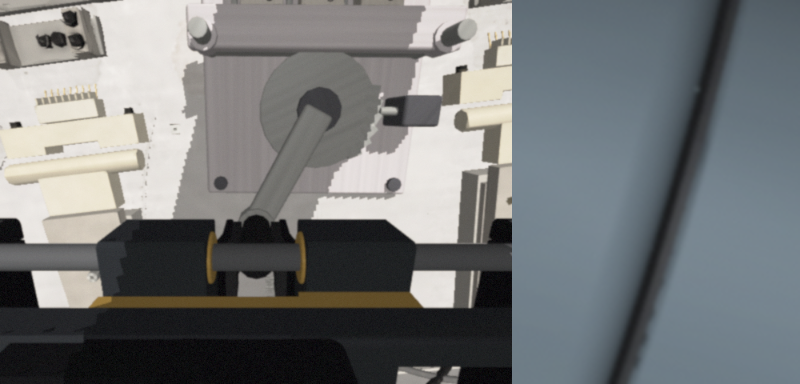

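The handle sits between the fingers at (256,245). The lever arm from pivot (318,108) lies at about -0.49 rad, so q≈1.14, in the fourth notch. The arm hides the top view, but nothing has touched the blocks since they were seen home.

```bash
python3 -c "
from bench import ctrl
print(ctrl.job_done())"
```

```text
the job is handed in; nothing more can be done
None
```

I pushed the three spacers home, swung the lever four clicks to q ≈ 1.12 and handed the job in with the handle still gripped at 30 N. The spacers were out of camera view at the end, so I last saw them home just before the swing.

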